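# Clamp a camera shell between the spring jaw and the cam-locked stop of a rail holder

### The job

The camera shell lies loose on the rail holder and its sliding stop is still locked too far out. Release the stop's cam lever, slide the stop up gently so that it clamps the thin shell squarely against the spring jaw with the spring pressed in about half of its travel, without ramming it, and lock the lever fully down again so that the shell stays clamped by itself. Leave the other things on the bench where they are.

Things in the scene. Friction and masses are not known exactly. Their poses are not given: they have to be found in the camera images.
- fixture: Rail holder fixed to the bench: a level slotted aluminium profile 60 mm wide, 420 mm long, its top (the bed) 65 mm above the bench, on two dark feet 150 mm wide across. Origin on the bench under the middle of the rail; y runs along the rail, x across it (-x is the front, where the stop's lever is), z up.
- jaw_end (a point): Middle of the bed's -y end edge. Near here a dark end block is bolted; on its +y side it carries the spring jaw, an upright plate 60 mm wide, 39 mm high, with a rubber face. The block's place varies and is not measured: the free jaw's face lies 58 to 118 mm from this point, towards +y. The jaw gives 10 mm towards -y, against 6 N at first touch, rising evenly to 11 N when bottomed.
- stop: Sliding stop: an aluminium saddle with an upright plate 60 mm wide, 39 mm high, rubber face to -y; 63 mm long in all. Origin on the bed's centre line (z = 65 mm) in the plane of the face, axes as the fixture's. Open, it slides with about 1 N of drag, its face from y = +105 to -70 mm in the fixture's frame; let go unlocked, it is pushed back by the spring. Locked, it cannot be shifted.
- cam_axle (a point): Centre of the cam lever's axle, on the front of the stop, 52 mm above the bench: x = -52, y = +30, z = -13 mm from the stop's origin. The axle runs along y.
- cam_lever (a joint): Lever angle, rad: 0 = straight up, open, at its end stop; 1.5 = fully locked, lying nearly level, pointing to the front (-x of the fixture). The cam bites from about 0.65 on and has its dead centre at 1.35, so it then stays down. At the handle it takes about 2 N when free, up to 8 N while the cam bites. Below 0.6 the stop is free.
- lever_grip (a point): Centre of the black lever handle, 64 mm from the axle. The handle is a straight bar 14 mm wide along the axle, 13 mm thick and 50 mm long, from 39 to 89 mm from the axle; both its 14 mm sides (facing +y and -y) are clear, 25 mm and more, for fingers.
- housing: White camera shell lying on its back, lens up, loose on the bed between spring jaw and stop, a little askew: a box 58 mm across the rail (x), 100 mm along it (y), 42 mm high, with a low lens ring on top (54 mm high there), 0.14 to 0.28 kg, thin-walled. Origin at the centre of its underside, y along its length. Pushing it along the bed takes 1 to 2 N.
- camera: Finished white camera standing upright beside the rail, 62 x 128 mm, 100 mm high. Bystander. Origin at the centre of its underside.
- red_shell: Red open camera back with raised lid, 78 x 124 mm, 100 mm high with the lid. Bystander. Origin at the centre of its underside.
- spool: Spool of solder wire standing on its flange, 62 mm diameter, 42 mm high. Bystander. Origin at the centre of its underside.

How it is judged:
At the end, for the whole second after the job is handed in: The lever is locked (past 1.3 rad of its 1.5), the shell lies flat on the bed within 20 mm of the rail's centre line and square to it within 0.05 rad, and the locked stop alone keeps it pressed against the spring jaw with 4 to 12 N (spring pressed in, not bottomed); stop and shell are at rest (value of joint cam_lever above 1.3 rad and contact force between stop and housing between 4 and 12 N and angle between the y axis of housing and the y axis of fixture, either way round below 0.05 rad and angle between housing's own z axis and vertical below 0.05 rad and x of housing in the frame of fixture between -0.02 and 0.02 m and z of housing in the frame of fixture between 0.06 and 0.07 m and linear speed of each of housing, stop below 0.01 m/s); the robot touches nothing.
It fails at once if the thin shell is rammed or squeezed hard (over 25 N between stop and shell) (contact force between stop and housing above 25 N).
It fails at once if the finished camera is disturbed (moved more than 30 mm) (distance of camera from where it was at the start of the episode above 0.03 m).
It fails at once if the red camera back is disturbed (moved more than 30 mm) (distance of red_shell from where it was at the start of the episode above 0.03 m).
It fails at once if the solder spool is disturbed (moved more than 30 mm) (distance of spool from where it was at the start of the episode above 0.03 m).
It also fails if it takes over 48 s, if anything falls off the work surface, if the arm or the gripper's body presses on something with over 40 N, if the wrist force passes 120 N, or if a joint passes its speed limit or range.

### The arm

A 7-joint arm with a two-finger parallel gripper is mounted at the origin on the work surface. World frame = base frame: x ahead of the robot, y to its left, z up, the work surface at z = 0. Lengths are in m, angles in rad, forces in N, time in s.
With the tool pointing down it reaches from about 0.425 to 0.825 m from the base axis. Payload 3.6 kg.
Tool frame: the origin (TCP) lies between the finger pads; the fingertips stand 25 mm ahead of it and the grasp point (between the pads) lies 6 mm ahead of it; z points along the fingers, y is the line along which they close (so a half turn about z gives the same grasp; the last joint's range is limited). The gripper opens to 85 mm and grips with 20 to 120 N. Pads are 22 mm wide; open, the fingers measure 114 mm over their backs; the gripper's body (76 mm by 85 mm) begins 54 mm behind the grasp point. The pads swing forward as they close: fully open they stand 13 mm farther back than shut.
Start: joints at [1.145, 0.615, -0.013, 1.423, 0.008, 1.103, -0.04], TCP at [0.253, -0.599, 0.256] pointing down, gripper open.
Joint ranges: [-3.12, 3.12], [-0.3, 2.06], [-1.34, 1.32], [0.26, 2.42], [-1.36, 4.5], [0.01, 1.98], [-2.84, 2.84]. Speed limits (rad/s): [2.79, 2.79, 3.14, 3.14, 3.14, 3.14, 3.14].

### API

Orientations are given as a rotation vector (axis times angle).
In Python, from bench import observe, capture, camera_info, job_done, look_for, masks_of, tip_of gives the robot as it stands.
- The arm moves only by the shell command python3 -m inch 'ROWS' [OPENING] [FORCE]. ROWS is JSON, a list of rows, each an object with "offset": the shift along the world's x, y, z normalised to -1 to 1, where 1 is 80 mm, a list of three; "twist": the turn about the world's z normalised to -1 to 1, where 1 is 45 degrees. A call has 1 to 10 rows; each row shifts and turns the commanded pose from where the row before left it; what a row does not reach is not made up. A row lasts 1/10 s, in which the tool goes at most 50 mm and 8.59 degrees, less where a joint would pass 70% of its speed; a pose out of reach is approached as far as the arm can. A call with a number of a shift or a turn outside -1 to 1 is refused whole. A call with a gripper value outside its range is refused whole. OPENING is the closure in counts, from 0 (fully open) to 255 (shut), set as the call begins (- or left out, the last holds). The fingers move at their own pace and stop on an object; FORCE is the grip in N (left out, the last holds). Time passes only in rows, so rows that do not move let the fingers close. It gives the time, the measured TCP pose, the force, the opening and the grip force at its end, in the units of the state.
- observe(): the state, without advancing time (a new reading comes with each control period).
- capture(name): name is "side" or "top"; returns (picture, depth): 480x640x3 uint8, red, green, blue; 480x640 float32, m along the optical axis (not along the pixel's ray), 0 where there is no reading.
- camera_info(name): a dict with "fovy" (degrees; the focal length in pixels is half the picture's height over the tangent of half this angle, whatever the lens; pixels are square), "cx", "cy" (the principal point, pixels), "k1" (the pictures are not rectified: a ray, as slopes to the right and down, at radius r is drawn at 1 + k1 r^2 times it, then the intrinsics apply), "rvec" (rotation vector, rad) and "tvec" (3), from world to camera coordinates, as OpenCV has them. Camera axes: x right, y down, z forward; pixel columns grow to the right and rows downward; lengths in m; the calibration is good to about 2 mm. A picture is of the moment at which its call begins. camera_info takes no time and is no camera call.
- job_done(): hands the job in; it is judged then, once.
Trained networks look in the newest picture that a camera, given by its name, has taken for a name from the list of things; names that differ only in an ending like _2 or _b are one class to them, and where a whole thing is asked for, a point or a joint stands for the part that bears it (a point fixed in the world has none). Each returns a list of dicts, best first, with "score" (0 to 1); they miss things now and then, are a little off and sometimes report something else, mostly with a low value. They report only what shows in the picture. A call takes as long as a camera call.
- look_for(camera, thing): "extent" ([left, top, width, height] in pixels, round what is visible of it).
- masks_of(camera, thing): "mask" (480x640 bool, what is visible of it) and "extent" ([left, top, width, height] in pixels, round what is visible of it).
- tip_of(camera, thing): "point" ([column, row] in pixels: a listed point, or the origin of a listed thing).
The state is a dict: "clock": time; "joints": joint angles; "qd": joint speeds; "joint_efforts": joint torques, N m; "position": TCP position; "orientation": TCP orientation; "ft_force": force on the tool from outside, world axes, zero at the start; "wrist_torque": the same for the moment, N m; "opening": opening from 0.0 (shut) to 1.0 (fully open); "gripper_force": force on a finger pad.
Only numpy, scipy, OpenCV 4.12 (cv2) and the standard library are available. Lean on these libraries where they do the work, as an engineer would, in place of code of your own. Each camera call takes 0.05 s, during which the arm holds its last target. There are 200 camera calls.

## Working session

There is one attempt and no reset: what is moved stays moved. The work goes in short steps, Python scripts to look and compute and a shell command to move; the robot and the scene stay as the last step left them, time stands still between calls to the robot, and variables do not carry over. Pictures are saved under pics/ and viewed, at most 10 in all, crops included, and the job is handed in when it is done.

```bash
mkdir -p pics
cat > h.py <<'E'
import numpy as np, cv2
from bench import *
def cam(n):
    c=camera_info(n); f=240/np.tan(np.radians(c['fovy'])/2)
    R=cv2.Rodrigues(np.array(c['rvec'],float))[0]; t=np.array(c['tvec'],float).ravel()
    return f,c['cx'],c['cy'],c['k1'],R,t
def ray(n,p):
    f,cx,cy,k1,R,t=cam(n); p=np.atleast_2d(np.array(p,float))
    d=(p-[cx,cy])/f; u=d.copy()
    for _ in range(20): u=d/(1+k1*(u**2).sum(1,keepdims=True))
    r=np.c_[u,np.ones(len(u))]
    return -R.T@t, r@R, R,t,r
def at_z(n,p,z):
    o,d,*_=ray(n,p); return o+d*((z-o[2])/d[:,2])[:,None]
def at_depth(n,p,dep):
    o,d,*_=ray(n,p); return o+d*np.atleast_1d(dep)[:,None]
def save(n,name):
    im,d=capture(n); cv2.imwrite('pics/'+name+'.png',im[:,:,::-1]); return im,d
E
python3 - <<'E'
from h import *
for n in('side','top'):
    im,d=save(n,n+'0'); print(n,-cam(n)[4].T@cam(n)[5], cam(n)[0])
    for t in('jaw_end','stop','cam_axle','lever_grip','housing','fixture'):
        r=tip_of(n,t)[:2]
        for q in r: print(t,q['score'],np.round(q['point']))
s=observe(); print(s['clock'],s['position'],s['orientation'],s['opening'])
E
```

```text
side [0.17361504 0.70181621 0.76199912] 528.3013800450196
jaw_end 0.74 [346. 197.]
stop 0.75 [274. 264.]
stop 0.68 [414. 242.]
cam_axle 0.56 [284. 285.]
lever_grip 0.61 [307. 300.]
lever_grip 0.24 [343. 194.]
housing 0.79 [297. 236.]
fixture 0.84 [294. 264.]
top [ 0.33214629 -0.01326305  1.14127062] 521.9688894244634
jaw_end 0.9 [423. 214.]
stop 0.79 [283. 204.]
cam_axle 0.72 [270. 227.]
cam_axle 0.2 [494. 261.]
lever_grip 0.91 [267. 255.]
housing 0.83 [338. 209.]
fixture 0.57 [325. 212.]
0.7 [ 0.25300754 -0.59870521  0.2563116 ] [-3.07898264e+00 -6.23859055e-01 -2.29911230e-05] 1.002642339881289
```

View pics/top0.png

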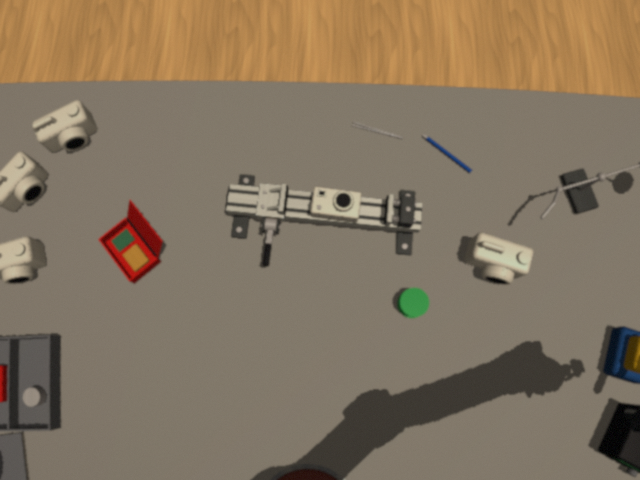

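View pics/side0.png

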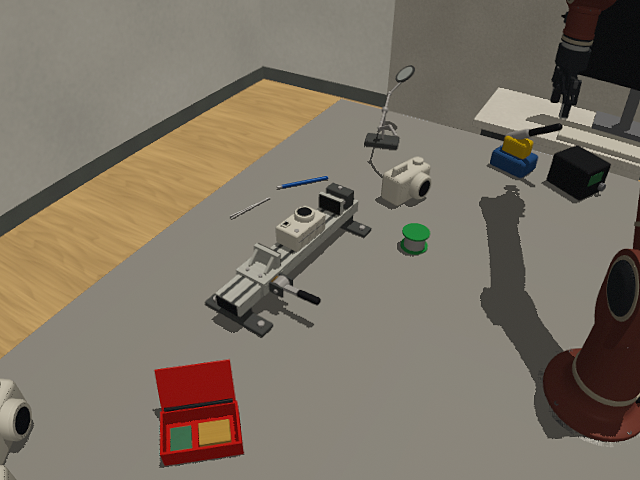

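Run:
```python
from h import *
for n,t,p,z in [('top','jaw_end',(423,214),.065),('top','stop',(283,204),.065),('top','axle',(270,227),.052),('top','grip',(267,255),.056),('top','housing',(338,209),.065),('side','jaw',(346,197),.065),('side','stop',(274,264),.065),('side','axle',(284,285),.052),('side','grip',(307,300),.056),('side','housing',(297,236),.065),('side','fix',(294,264),0),('top','fix',(325,212),0)]:
    print(n,t,at_z(n,p,z).round(4))
```

```text
top jaw_end [[ 0.6344 -0.2321  0.065 ]]
top stop [[0.6483 0.0692 0.065 ]]
top axle [[0.5999 0.096  0.052 ]]
top grip [[0.5377 0.0991 0.056 ]]
top housing [[ 0.6403 -0.0491  0.065 ]]
side jaw [[ 0.6319 -0.2242  0.065 ]]
side stop [[0.6431 0.0604 0.065 ]]
side axle [[0.6007 0.0896 0.052 ]]
side grip [[0.539 0.105 0.056]]
side housing [[ 0.6517 -0.0395  0.065 ]]
side fix [[ 0.6495 -0.0219  0.    ]]
top fix [[ 0.6511 -0.0219  0.    ]]
```

The top view shows the rail from (228,200) to (421,217), with the locked lever at (267,255) pointing to the robot, the shell at (335,203) and the jaw block at (405,207). Red box, spool and camera are well clear. Next I refine with depth.

```bash
cat >> h.py <<'E'
def cloud(n,d,box=None):
    v,u=np.nonzero(d>0)
    P=at_depth(n,np.c_[u,v],d[v,u]); return P,u,v
E
python3 - <<'E'
from h import *
im,d=capture('top'); P,u,v=cloud('top',d)
k=(abs(P[:,0]-.65)<.08)&(abs(P[:,1]+.02)<.24)
# bed: z 55..72
b=k&(abs(P[:,2]-.064)<.008)&(abs(P[:,0]-.65)<.06)
print('bed z',np.median(P[b,2]))
# edges: all points above 0.055 in rail ends
psi=-.083
for it in range(6):
    ex=np.array([np.cos(psi),np.sin(psi)]);ey=np.array([-ex[1],ex[0]])
    Q=(P[:,:2]-[.65,-.022])@np.c_[ex,ey]
    m=(P[:,2]>.055)&(P[:,2]<.075)&(abs(Q[:,0])<.037)&(abs(Q[:,1])<.22)
    ys=np.arange(-.2,.2,.01);lo=[];hi=[];yy=[]
    for y in ys:
        s=m&(abs(Q[:,1]-y)<.005)
        if s.sum()>8: lo.append(Q[s,0].min());hi.append(Q[s,0].max());yy.append(y)
    lo,hi=np.array(lo),np.array(hi); c=(lo+hi)/2; g=abs((hi-lo)-.06)<.006
    if g.sum()>4:
        a=np.polyfit(np.array(yy)[g],c[g],1); psi-=a[0]
print('psi',psi,'off',a,g.sum(), 'yrange',Q[m,1].min(),Q[m,1].max())
np.save('fx.npy',[.65,-.022,psi])
# height profile along y, center strip
for y in np.arange(-.22,.22,.006):
    s=(abs(Q[:,0])<.028)&(abs(Q[:,1]-y)<.003); 
    print(round(y,3),(np.percentile(P[s,2],[10,50,90])*1000).round().astype(int),end='; ')
for n in('top',):
    for t in('housing','cam_lever','stop'):
        M=masks_of(n,t)
        if M:
            mm=M[0]['mask'][v,u]; print('\n',t,M[0]['score'],mm.sum())
            q=np.c_[Q[mm],P[mm,2]]
            print(np.percentile(q,[1,10,50,90,99],axis=0).round(4))
            if t=='housing':
                h=mm&(P[:,2]>.095)
                print('rect',cv2.minAreaRect((Q[h]*1000).astype(np.float32)))
E
```

```text
bed z 0.0641162979134049
psi -0.07749186157846576 off [ 2.22546955e-18 -4.51539109e-03] 20 yrange -0.2068570910762309 0.21641742104516312
-0.22 [-3 -1  1]; -0.214 [-5 -2  1]; -0.208 [-3 63 65]; -0.202 [61 64 67]; -0.196 [61 64 67]; -0.19 [62 66 92]; -0.184 [100 103 106]; -0.178 [101 104 107]; -0.172 [101 104 107]; -0.166 [101 104 109]; -0.16 [101 104 106]; -0.154 [ 62  91 104]; -0.148 [61 67 92]; -0.142 [ 26  93 104]; -0.136 [100 103 105]; -0.13 [ 64 100 104]; -0.124 [61 64 67]; -0.118 [61 64 67]; -0.112 [60 64 67]; -0.106 [61 64 66]; -0.1 [59 64 67]; -0.094 [60 64 66]; -0.088 [61 64 67]; -0.082 [59 63 66]; -0.076 [61 64 67]; -0.07 [100 104 107]; -0.064 [103 106 108]; -0.058 [103 105 112]; -0.052 [103 114 119]; -0.046 [104 117 120]; -0.04 [105 117 120]; -0.034 [104 117 121]; -0.028 [104 118 120]; -0.022 [104 117 120]; -0.016 [103 107 117]; -0.01 [102 105 108]; -0.004 [103 106 108]; 0.002 [103 106 110]; 0.008 [103 106 111]; 0.014 [103 107 110]; 0.02 [103 106 109]; 0.026 [102 105 107]; 0.032 [60 64 66]; 0.038 [59 64 66]; 0.044 [61 64 66]; 0.05 [59 64 66]; 0.056 [60 64 67]; 0.062 [61 64
[... 352 characters left out ...]
 0.182 [62 64 66]; 0.188 [61 64 66]; 0.194 [62 63 66]; 0.2 [62 64 67]; 0.206 [62 63 66]; 0.212 [59 63 65]; 0.218 [-1 62 63]; 
 housing 0.58 1479
[[-0.0342 -0.0705  0.0663]
 [-0.0324 -0.0613  0.0933]
 [-0.0107 -0.0218  0.1061]
 [ 0.0164  0.0176  0.1183]
 [ 0.0248  0.0266  0.1215]]
rect ((-3.8628692626953125, -22.000892639160156), (99.70757293701172, 59.572696685791016), 88.29933166503906)

 cam_lever 0.63 344
[[-0.1443  0.1023  0.0525]
 [-0.1344  0.106   0.0561]
 [-0.0886  0.1119  0.0614]
 [-0.051   0.1185  0.0655]
 [-0.0431  0.1227  0.0679]]

 stop 0.71 1483
[[-0.1408  0.0828  0.046 ]
 [-0.0982  0.0896  0.0581]
 [-0.0269  0.1128  0.0707]
 [ 0.0161  0.1372  0.0993]
 [ 0.0297  0.1453  0.1044]]
```

```bash
python3 -m inch '[{"offset":[0.28,0.44,0],"twist":-0.15},{"offset":[0.28,0.44,0],"twist":-0.15},{"offset":[0.28,0.44,0],"twist":-0.15},{"offset":[0.28,0.44,0],"twist":-0.158},{"offset":[0.28,0.44,0],"twist":0},{"offset":[0.28,0.44,0],"twist":0},{"offset":[0.28,0.44,0],"twist":0},{"offset":[0.28,0.44,0],"twist":0},{"offset":[0.28,0.44,0],"twist":0},{"offset":[0.28,0.44,0],"twist":0}]' 0 20
```

```text
clock: 1.9
position: [0.4779, -0.2452, 0.2566]
orientation: [3.139, -0.122, 0.001]
ft_force: [-0.1, 0.1, 0.7]
opening: 0.999
gripper_force: 0.0
```

```bash
python3 -m inch '[{"offset":[0.075,0.43,-0.05],"twist":0},{"offset":[0.075,0.43,-0.05],"twist":0},{"offset":[0.075,0.43,-0.05],"twist":0},{"offset":[0.075,0.43,-0.05],"twist":0},{"offset":[0.075,0.43,-0.05],"twist":0},{"offset":[0.075,0.43,-0.05],"twist":0},{"offset":[0.075,0.43,-0.1],"twist":0},{"offset":[0.075,0.43,-0.1],"twist":0},{"offset":[0.075,0.43,-0.1],"twist":0},{"offset":[0.075,0.43,-0.1],"twist":0}]' 150
python3 -m inch '[{"offset":[0,0,0],"twist":0},{"offset":[0,0,0],"twist":0}]'
python3 - <<'E'
from h import *
im,d=save('side','s1'); c=im[220:380,200:400]; cv2.imwrite('pics/s1c.png',cv2.resize(c,None,fx=4,fy=3.75)[:,:,::-1])
E
```

```text
clock: 2.9
position: [0.5373, 0.0988, 0.2002]
orientation: [-3.139, 0.122, -0.001]
ft_force: [1.0, 0.1, 1.2]
opening: 0.415
gripper_force: 0.0
clock: 3.1
position: [0.5369, 0.0982, 0.2001]
orientation: [3.139, -0.118, -0.0]
ft_force: [-0.2, -0.6, 0.2]
opening: 0.41
gripper_force: 0.0
```

View pics/s1c.png

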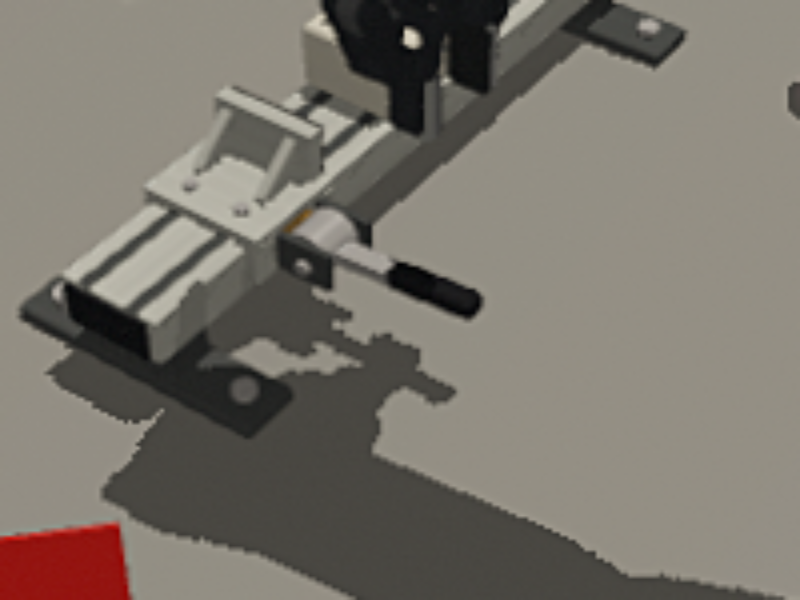

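The open fingers hover over the rail next to the black handle (crop 440,290), tips well above it. Lowering straight down.

```bash
python3 -m inch '[{"offset":[0.01,0.005,-0.35],"twist":0},{"offset":[0,0,-0.35],"twist":0},{"offset":[0,0,-0.35],"twist":0},{"offset":[0,0,-0.35],"twist":0},{"offset":[0,0,-0.32],"twist":0},{"offset":[0,0,0],"twist":0}]'
python3 -m inch '[{"offset":[0,0,0],"twist":0},{"offset":[0,0,0],"twist":0},{"offset":[0,0,0],"twist":0},{"offset":[0,0,0],"twist":0}]' 255 25
```

```text
clock: 3.75
position: [0.5358, 0.0952, 0.0602]
orientation: [3.136, -0.126, -0.01]
ft_force: [-0.8, 0.1, 0.6]
opening: 0.412
gripper_force: 0.0
clock: 4.15
position: [0.5386, 0.0994, 0.064]
orientation: [-3.137, 0.12, -0.004]
ft_force: [-0.3, 5.4, -0.6]
opening: 0.16
gripper_force: 29.1
```

```bash
python3 -m inch '[{"offset":[0.0175,-0.001,0.119],"twist":0},{"offset":[0.034,-0.003,0.115],"twist":0},{"offset":[0.0525,-0.004,0.1075],"twist":0},{"offset":[0.0675,-0.005,0.1],"twist":0},{"offset":[0.081,-0.006,0.0875],"twist":0},{"offset":[0.094,-0.007,0.075],"twist":0},{"offset":[0.104,-0.008,0.06],"twist":0},{"offset":[0.111,-0.009,0.044],"twist":0},{"offset":[0,0,0],"twist":0},{"offset":[0,0,0],"twist":0}]'
```

```text
clock: 5.15
position: [0.578, 0.0934, 0.1193]
orientation: [3.137, -0.122, -0.017]
ft_force: [-7.7, 1.3, 3.8]
opening: 0.155
gripper_force: 24.3
```

Run:
```python
from h import *
im,d=save('side','s2'); c=im[200:360,190:390]; cv2.imwrite('pics/s2c.png',cv2.resize(c,None,fx=4,fy=3.75)[:,:,::-1]); print(observe()['ft_force'])
```

```text
[-7.75839943  1.99635677  3.24675465]
```

View pics/s2c.png

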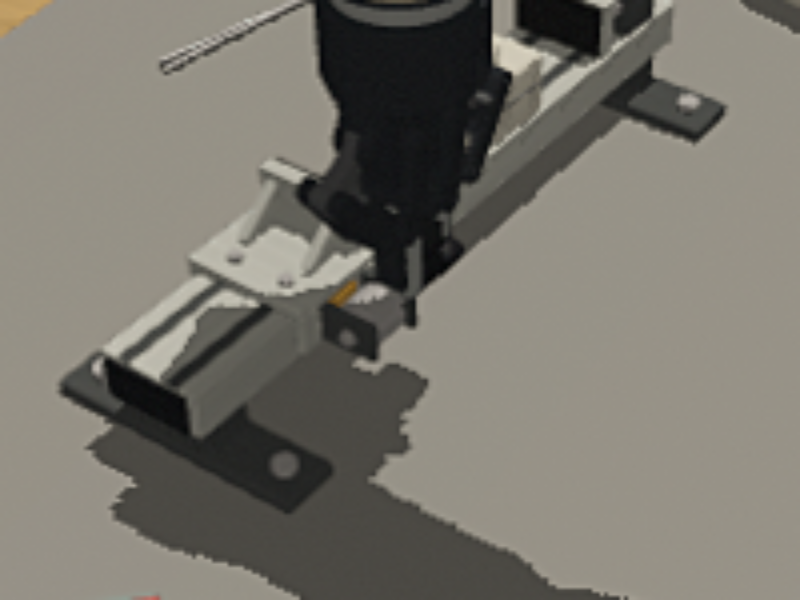

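```bash
python3 -m inch '[{"offset":[0.03,-0.002,0.01],"twist":0},{"offset":[-0.004,-0.05,0],"twist":0},{"offset":[-0.004,-0.05,0],"twist":0},{"offset":[-0.004,-0.05,0],"twist":0}]'
python3 -m inch '[{"offset":[-0.004,-0.05,0],"twist":0},{"offset":[-0.004,-0.05,0],"twist":0},{"offset":[-0.004,-0.05,0],"twist":0},{"offset":[-0.004,-0.05,0],"twist":0}]'
```

```text
clock: 5.6
position: [0.579, 0.0812, 0.1201]
orientation: [3.137, -0.122, -0.018]
ft_force: [-6.8, 2.0, 4.2]
opening: 0.156
gripper_force: 24.4
clock: 6.0
position: [0.5778, 0.0651, 0.1201]
orientation: [3.137, -0.122, -0.018]
ft_force: [-8.3, 0.5, 3.4]
opening: 0.158
gripper_force: 24.4
```

```bash
python3 -m inch '[{"offset":[-0.004,-0.05,0],"twist":0},{"offset":[-0.004,-0.05,0],"twist":0},{"offset":[-0.004,-0.05,0],"twist":0},{"offset":[-0.002,-0.025,0],"twist":0}]'
python3 -m inch '[{"offset":[-0.002,-0.025,0],"twist":0},{"offset":[-0.002,-0.025,0],"twist":0},{"offset":[-0.002,-0.025,0],"twist":0},{"offset":[-0.002,-0.025,0],"twist":0},{"offset":[-0.002,-0.025,0],"twist":0},{"offset":[-0.002,-0.025,0],"twist":0},{"offset":[-0.002,-0.025,0],"twist":0},{"offset":[-0.002,-0.025,0],"twist":0},{"offset":[-0.002,-0.025,0],"twist":0},{"offset":[-0.002,-0.025,0],"twist":0}]'
python3 -m inch '[{"offset":[-0.002,-0.025,0],"twist":0},{"offset":[-0.002,-0.025,0],"twist":0},{"offset":[-0.002,-0.025,0],"twist":0},{"offset":[-0.002,-0.025,0],"twist":0},{"offset":[-0.002,-0.025,0],"twist":0},{"offset":[-0.002,-0.025,0],"twist":0},{"offset":[-0.002,-0.025,0],"twist":0},{"offset":[-0.002,-0.025,0],"twist":0},{"offset":[-0.002,-0.025,0],"twist":0},{"offset":[-0.002,-0.025,0],"twist":0}]'
```

```text
clock: 6.4
position: [0.5766, 0.0505, 0.12]
orientation: [3.137, -0.124, -0.018]
ft_force: [-6.9, 0.9, 4.1]
opening: 0.157
gripper_force: 24.4
clock: 7.4
position: [0.5752, 0.0321, 0.12]
orientation: [3.139, -0.122, -0.018]
ft_force: [-5.4, 2.9, 4.0]
opening: 0.155
gripper_force: 24.4
clock: 8.4
position: [0.5737, 0.0119, 0.1201]
orientation: [3.139, -0.122, -0.017]
ft_force: [-5.8, 2.4, 2.8]
opening: 0.157
gripper_force: 24.4
```

```bash
python3 -m inch '[{"offset":[-0.002,-0.025,0],"twist":0},{"offset":[-0.002,-0.025,0],"twist":0},{"offset":[-0.002,-0.025,0],"twist":0},{"offset":[-0.002,-0.025,0],"twist":0},{"offset":[-0.002,-0.025,0],"twist":0},{"offset":[-0.002,-0.025,0],"twist":0},{"offset":[-0.002,-0.025,0],"twist":0},{"offset":[-0.002,-0.025,0],"twist":0}]'
python3 - <<'E'
from h import *
im,d=save('top','t3'); c=im[170:250,250:430]; cv2.imwrite('pics/t3c.png',cv2.resize(c,None,fx=4.4,fy=4.4,interpolation=cv2.INTER_CUBIC)[:,:,::-1])
P,u,v=cloud('top',d); x0,y0,psi=np.load('fx.npy'); ex=np.array([np.cos(psi),np.sin(psi)]);ey=np.array([-ex[1],ex[0]])
Q=(P[:,:2]-[x0,y0])@np.c_[ex,ey]-[-.0045,.0045]
M=masks_of('top','housing')
if M:
    h=M[0]['mask'][v,u]&(P[:,2]>.095)&(P[:,2]<.13); print(M[0]['score'],cv2.minAreaRect((Q[h]*1000).astype(np.float32)))
for y in np.arange(-.16,.0,.003):
    s=(abs(Q[:,0]-.01)<.018)&(abs(Q[:,1]-y)<.002); 
    if s.any(): print(round(y*1000),(np.percentile(P[s,2],[10,50,90])*1000).round().astype(int),end='; ')
E
```

```text
clock: 9.2
position: [0.5724, -0.0041, 0.12]
orientation: [3.139, -0.122, -0.017]
ft_force: [-6.2, 2.3, 2.8]
opening: 0.16
gripper_force: 24.4
0.93 ((1.6031913757324219, -83.69551849365234), (58.692325592041016, 79.15814208984375), 0.22784268856048584)
-160 [ 64  95 105]; -157 [62 77 93]; -154 [62 66 91]; -151 [62 66 91]; -148 [67 90 94]; -145 [ 94 102 104]; -142 [100 103 105]; -139 [101 103 105]; -136 [100 103 104]; -133 [ 65  95 103]; -130 [62 67 96]; -127 [62 65 66]; -124 [101 102 104]; -121 [102 105 107]; -118 [104 106 108]; -115 [103 106 107]; -112 [104 107 109]; -109 [105 107 115]; -106 [107 114 119]; -103 [110 117 120]; -100 [113 118 120]; -97 [116 118 120]; -94 [117 119 121]; -91 [117 119 122]; -88 [116 118 121]; -85 [117 119 122]; -82 [115 119 121]; -79 [116 118 121]; -76 [115 118 121]; -73 [107 118 122]; -70 [107 117 119]; -67 [104 109 118]; -64 [104 106 108]; -61 [104 106 109]; -58 [103 106 107]; -55 [104 106 108]; -52 [104 106 109]; -49 [105 106 108]; -46 [108 108 108];
```

View pics/t3c.png

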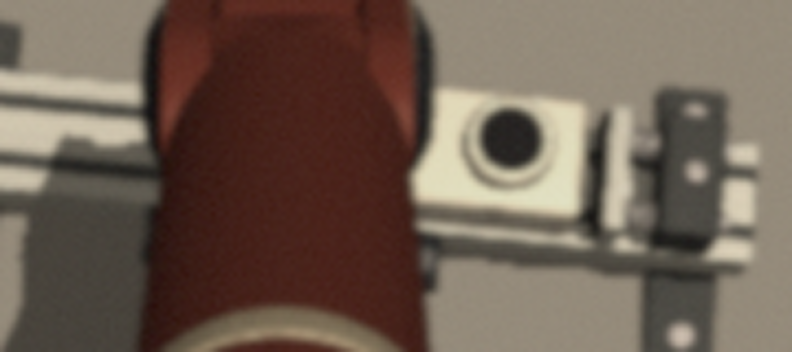

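The shell lies square behind the stop (end at crop column 588). The jaw's plate starts at about 605, so a gap of about 5–8 mm remains. I continue in 1 mm steps and watch the force.

```bash
python3 -m inch '[{"offset":[-0.001,-0.0125,0],"twist":0},{"offset":[-0.001,-0.0125,0],"twist":0},{"offset":[-0.001,-0.0125,0],"twist":0},{"offset":[-0.001,-0.0125,0],"twist":0}]'
for i in 1 ; do :; done
python3 -m inch '[{"offset":[-0.001,-0.0125,0],"twist":0},{"offset":[-0.001,-0.0125,0],"twist":0}]'
python3 -m inch '[{"offset":[-0.001,-0.0125,0],"twist":0},{"offset":[-0.001,-0.0125,0],"twist":0}]'
python3 -m inch '[{"offset":[-0.001,-0.0125,0],"twist":0},{"offset":[-0.001,-0.0125,0],"twist":0}]'
```

```text
clock: 9.7
position: [0.5721, -0.0081, 0.12]
orientation: [3.139, -0.123, -0.017]
ft_force: [-7.0, 2.3, 3.6]
opening: 0.158
gripper_force: 24.4
clock: 9.9
position: [0.5719, -0.0101, 0.1201]
orientation: [3.139, -0.123, -0.017]
ft_force: [-6.6, 2.8, 3.5]
opening: 0.157
gripper_force: 24.4
clock: 10.1
position: [0.5717, -0.0121, 0.12]
orientation: [3.139, -0.122, -0.017]
ft_force: [-6.5, 2.3, 3.2]
opening: 0.154
gripper_force: 24.4
clock: 10.3
position: [0.5717, -0.0128, 0.1201]
orientation: [-3.138, 0.122, 0.017]
ft_force: [-6.3, 5.8, 3.9]
opening: 0.155
gripper_force: 24.4
```

```bash
python3 -m inch '[{"offset":[-0.001,-0.0125,0],"twist":0},{"offset":[-0.001,-0.0125,0],"twist":0}]'
python3 -m inch '[{"offset":[-0.001,-0.0125,0],"twist":0},{"offset":[-0.001,-0.0125,0],"twist":0}]'
python3 -m inch '[{"offset":[-0.001,-0.0125,0],"twist":0},{"offset":[0,0,0],"twist":0},{"offset":[0,0,0],"twist":0}]'
```

```text
clock: 10.5
position: [0.5717, -0.013, 0.1201]
orientation: [-3.136, 0.12, 0.017]
ft_force: [-5.9, 8.2, 2.5]
opening: 0.158
gripper_force: 24.4
clock: 10.7
position: [0.5717, -0.0136, 0.1201]
orientation: [-3.134, 0.118, 0.016]
ft_force: [-6.5, 9.5, 2.5]
opening: 0.156
gripper_force: 24.4
clock: 11.0
position: [0.5716, -0.0144, 0.1201]
orientation: [-3.134, 0.118, 0.016]
ft_force: [-6.4, 9.7, 2.4]
opening: 0.156
gripper_force: 24.4
```

```bash
python3 -m inch '[{"offset":[-0.001,-0.0125,0],"twist":0},{"offset":[-0.001,-0.0125,0],"twist":0},{"offset":[-0.001,-0.0125,0],"twist":0},{"offset":[-0.001,-0.0125,0],"twist":0},{"offset":[0,0,0],"twist":0},{"offset":[0,0,0],"twist":0}]'
```

```text
clock: 11.6
position: [0.5714, -0.0174, 0.12]
orientation: [-3.133, 0.117, 0.016]
ft_force: [-5.9, 10.2, 2.5]
opening: 0.155
gripper_force: 24.4
```

```bash
python3 -m inch '[{"offset":[-0.09,0.007,-0.034],"twist":0},{"offset":[-0.085,0.0066,-0.044],"twist":0},{"offset":[-0.079,0.006,-0.054],"twist":0}]'
python3 -m inch '[{"offset":[-0.0725,0.0056,-0.064],"twist":0},{"offset":[-0.064,0.005,-0.071],"twist":0},{"offset":[-0.055,0.0043,-0.079],"twist":0},{"offset":[-0.046,0.0036,-0.085],"twist":0}]'
```

```text
clock: 11.9
position: [0.5605, -0.0166, 0.1132]
orientation: [-3.133, 0.117, -0.022]
ft_force: [3.8, 10.1, 8.4]
opening: 0.158
gripper_force: 25.6
clock: 12.3
position: [0.5426, -0.0153, 0.0905]
orientation: [-3.133, 0.116, -0.025]
ft_force: [1.4, 10.7, 17.5]
opening: 0.153
gripper_force: 31.1
```

```bash
python3 -m inch '[{"offset":[-0.034,0.0026,-0.089],"twist":0},{"offset":[-0.024,0.002,-0.094],"twist":0},{"offset":[-0.0125,0.001,-0.095],"twist":0},{"offset":[0,0,0],"twist":0},{"offset":[0,0,0],"twist":0}]'
```

```text
clock: 12.8
position: [0.5351, -0.0147, 0.0657]
orientation: [-3.134, 0.115, -0.016]
ft_force: [3.4, 9.6, 0.3]
opening: 0.156
gripper_force: 33.3
```

```bash
python3 -m inch '[{"offset":[0,0,-0.06],"twist":0},{"offset":[0,0,-0.04],"twist":0},{"offset":[0,0,0],"twist":0},{"offset":[0,0,0],"twist":0}]'
```

```text
clock: 13.2
position: [0.535, -0.0146, 0.0613]
orientation: [-3.134, 0.115, -0.017]
ft_force: [-3.5, 10.3, 28.0]
opening: 0.154
gripper_force: 38.4
```

```bash
python3 -m inch '[{"offset":[0,0.02,0.04],"twist":0},{"offset":[0,0.02,0.03],"twist":0},{"offset":[0,0,0],"twist":0}]'
python3 -m inch '[{"offset":[0,0,0],"twist":0},{"offset":[0,0,0],"twist":0},{"offset":[0,0,0],"twist":0},{"offset":[0,0,0],"twist":0}]' 150
python3 -m inch '[{"offset":[0,0,0.2],"twist":0},{"offset":[0,0,0.35],"twist":0},{"offset":[0,0,0.5],"twist":0},{"offset":[-0.2,0.3,0.4],"twist":0},{"offset":[-0.1,0.5,0.2],"twist":0},{"offset":[0,0.5,0],"twist":0},{"offset":[0,0.5,0],"twist":0},{"offset":[0,0.5,0],"twist":0},{"offset":[0,0.5,0],"twist":0},{"offset":[0,0,0],"twist":0}]'
python3 - <<'E'
from h import *
im,d=save('side','s4'); c=im[150:310,220:420]; a=cv2.resize(c,(800,600))
cv2.imwrite('pics/s4c.png',a[:,:,::-1])
im,d=save('top','t4'); c=im[160:280,260:440]; cv2.imwrite('pics/t4c.png',cv2.resize(c,None,fx=4.4,fy=4.4,interpolation=cv2.INTER_CUBIC)[:,:,::-1])
P,u,v=cloud('top',d); x0,y0,psi=np.load('fx.npy'); ex=np.array([np.cos(psi),np.sin(psi)]);ey=np.array([-ex[1],ex[0]])
Q=(P[:,:2]-[x0,y0])@np.c_[ex,ey]-[-.0045,.0045]
M=masks_of('top','housing')
if M:
    h=M[0]['mask'][v,u]&(P[:,2]>.095)&(P[:,2]<.13); print(M[0]['score'],cv2.minAreaRect((Q[h]*1000).astype(np.float32)))
s=(abs(Q[:,0]+.1)<.03)&(abs(Q[:,1]+.01)<.012)&(P[:,2]>.03); print('lever z',np.percentile(P[s],[10,50,90],axis=0).round(3))
print(observe()['ft_force'])
E
```

```text
clock: 13.5
position: [0.535, -0.0143, 0.0631]
orientation: [-3.137, 0.118, -0.016]
ft_force: [4.0, 5.6, 0.1]
opening: 0.159
gripper_force: 34.4
clock: 13.9
position: [0.5304, -0.0172, 0.0611]
orientation: [3.138, -0.124, -0.001]
ft_force: [-0.1, -0.0, -1.2]
opening: 0.403
gripper_force: 0.0
clock: 14.9
position: [0.5053, 0.2156, 0.1929]
orientation: [-3.135, 0.105, 0.001]
ft_force: [0.1, 0.1, -0.8]
opening: 0.413
gripper_force: 0.0
0.71 ((1.4004650115966797, -85.8362808227539), (59.21177673339844, 99.57838439941406), 1.2365131378173828)
lever z [[ 0.522 -0.021  0.056]
 [ 0.544 -0.015  0.06 ]
 [ 0.569 -0.009  0.063]]
[-0.37734881 -0.22528343 -0.74386133]
```

View pics/s4c.png

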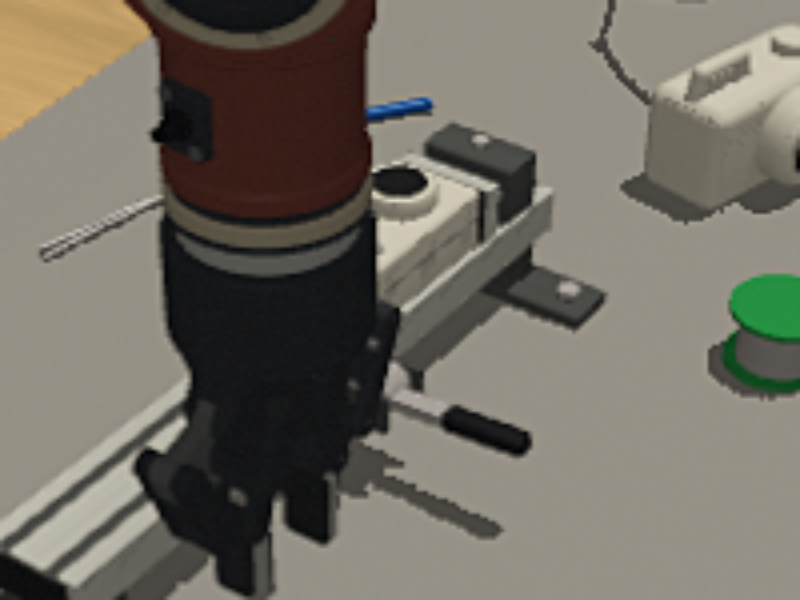

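View pics/t4c.png

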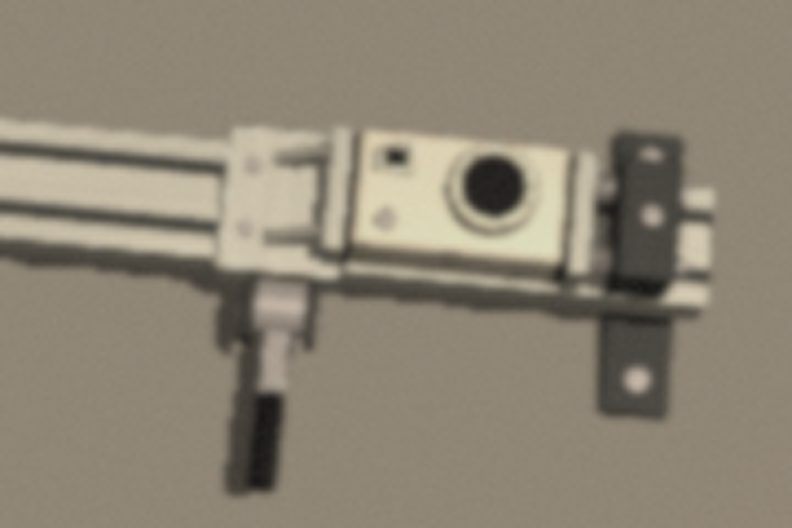

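The shell is clamped square between stop (crop 340,190) and jaw (585,210), with a visibly smaller gap between jaw and end block. The lever lies level at (265,440) and the robot is clear of everything.

```bash
python3 -c "
from bench import *
print(job_done())"
```

```text
the job is handed in; nothing more can be done
None
```

I handed in the job at about 15 s of the 48 s: the lever is pressed down to its end stop, the shell sits square to within about 1° and is clamped with the spring pressed in by an estimated 4–5 mm of its 10 mm, the gripper is clear, and the hand-in gave no verdict.

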